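Make up two press-side supply kits

TASK

Make up the two kits on the print-shop bench: the squeeze bottle, the tape roll and the squat tin go into the three-pocket tray, and the tall tin and the small carton into the two-pocket tray. Stand each thing upright and flat on the floor of a pocket of its own (any pocket of the right tray), set down gently rather than dropped, and leave the mug and the rubber block where they are.

Things in the scene. Friction and masses are not known exactly. Their poses are not given: they have to be found in the camera images.
- squeeze_bottle: Whitish plastic squeeze bottle with a red cap and nozzle, upright; round body 52 mm in diameter and straight up to 108 mm, overall 136 mm high. About 200 g (140 to 280 g). Origin: centre of its underside, z up.
- tape_roll: Tan roll of packing tape lying flat (hole upward): 66 mm outside, 38 mm hole, 50 mm high. About 120 g. Origin: centre of its underside, z up the axis.
- squat_tin: Low closed steel tin with a paper band and a plain flat lid: 68 mm in diameter, 55 mm high. About 250 g (175 to 350 g). Origin: centre of its underside, z up.
- tall_tin: Tall closed steel tin with a paper band: 60 mm in diameter, 100 mm high, with a small black screw cap (26 mm wide, 6 mm high) in the middle of its top. About 400 g (280 to 560 g). Origin: centre of its underside, z up.
- carton: Small closed brown cardboard carton, 44 mm along its x, 70 mm along its y, 55 mm high, rigid. About 180 g. Origin: centre of its underside, z up.
- tray3: Grey low plastic tray with three pockets. Pockets in a row along its x, at x = -91, 0 and +91 mm, each 86 to 89 mm square inside. Outer size 280 (x) x 96 mm; walls and dividers 4 mm thick, 18 mm high over the bench; inner floor 4 mm over the bench. Origin: centre of the underside. Fixed. On the left or right of the bench, its row pointing roughly away from the robot.
- tray2: Grey low plastic tray with two pockets. Pockets in a row along its x, at x = -46 and +46 mm, each 86 to 89 mm square inside. Outer size 188 (x) x 96 mm; walls and dividers 4 mm thick, 18 mm high over the bench; inner floor 4 mm over the bench. Origin: centre of the underside. Fixed. On the left or right of the bench, its row pointing roughly away from the robot.
- mug: Bystander: white handleless ceramic mug, 68 mm in diameter, 75 mm high, standing among the stock; leave it. Origin: centre of its underside.
- rubber_block: Bystander: buff rubber block 50 x 34 x 14 mm lying between the two rows of stock; leave it. Origin: centre of its underside. The five loose things and the mug stand in two rows of three, about 130 mm apart side to side and 155 mm row to row. A fixed, unlisted pile of blank cards, 55 x 36 x 9 mm, also lies between the rows.
Not all that is in view belongs to the job. What is shaped like the squat_tin but turquoise is not meant.

How it is judged:
By the outcome, as a careful person would: the job done as asked, in the order asked, and still so for the second after the job is handed in, with the robot touching nothing.
It also fails if it takes over 125 s, if anything falls off the work surface, if the arm or the gripper's body presses on something with over 40 N, if the wrist force passes 120 N, or if a joint passes its speed limit or range.

ROBOT

A 6-joint arm with a two-finger parallel gripper is mounted at the origin on the work surface. World frame = base frame: x ahead of the robot, y to its left, z up, the work surface at z = 0. Lengths are in m, angles in rad, forces in N, time in s.
With the tool pointing down it reaches from about 0.25 to 0.725 m from the base axis. Payload 4 kg.
Tool frame: the origin (TCP) lies on the centre line of the jaws, within the pads' length; the fingertips stand 14 mm ahead of it and the grasp point (between the pads) lies 5 mm behind it; z points along the fingers, x is the direction in which the jaws open and shut, and the axes are right-handed (so a half turn about z gives the same grasp; the last joint's range is limited). The gripper opens to 85 mm and grips with 20 to 120 N. Pads are 22 mm wide; open, the fingers measure 114 mm over their backs; the gripper's body (76 mm by 85 mm) begins 54 mm behind the grasp point. The pads swing forward as they close: fully open they stand 13 mm farther back than shut.
Start: joints at [1.293, 0.241, 0.005, 1.335, 0, 1.571], TCP at [0.137, 0.481, 0.245] pointing down, gripper open.
Joint ranges: [-2.72, 2.72], [-1.05, 1.87], [-1.09, 1.28], [-1.99, 2.15], [-1.42, 1.44], [-3.14, 3.14]. Speed limits (rad/s): [2.79, 2.79, 3.14, 3.14, 3.14, 3.14].

INTERFACE

Orientations are given as a unit quaternion [x, y, z, w].
In Python, from workcell import bot gives the robot as it stands.
- The arm moves only by the tool play_rows, never from a script. Its argument "motion" is a list of rows, each an object with "fingers": the closure, from -1 (fully open) to 1 (shut), so that 0 is half open; "translation": the shift along the tool's x, y, z in cm, a list of three; "roll": the turn about the tool's z in degrees. A call has 1 to 20 rows; each row is the pose to reach, as a shift and turn from the pose commanded when the call began, along the tool's axes at that moment; what a row does not reach only later rows make up. A row lasts 1/12 s, in which the tool goes at most 41.7 mm and 7.16 degrees, less where a joint would pass 70% of its speed; a pose out of reach is approached as far as the arm can. A call with a gripper value outside its range is refused whole. The fingers move at their own pace and stop on an object; the grip force is fixed at half the most. Time passes only in rows, so rows that repeat a pose let the fingers close. It gives the time, the measured TCP pose, the force and the opening at its end, in the units of the state.
- bot.get_obs(): the state, without advancing time (a new reading comes with each control period).
- bot.camera(name): name is "scene" or "top"; returns a dict with "pixels" (384x512x3 uint8, red, green, blue), "intrinsics" (3x3 intrinsics, pixels), "k1" (the pictures are not rectified: a ray, as slopes to the right and down, at radius r is drawn at 1 + k1 r^2 times it, then the intrinsics apply), "world_to_cam" (4x4, takes a point from world to camera coordinates). Camera axes: x right, y down, z forward; pixel columns grow to the right and rows downward; lengths in m; the calibration is good to about 2 mm. A picture is of the moment at which its call begins. There is no depth.
- bot.job_done(): hands the job in, once; it reports no verdict.
The state is a dict: "clock": time; "joint_pos": joint angles; "joint_vel": joint speeds; "tau": joint torques, N m; "eef_pos": TCP position; "tool_rot": TCP orientation; "ft_force": force on the tool from outside, world axes, zero at the start; "ft_torque": the same for the moment, N m; "grip_width": finger opening in m.
Only numpy, scipy, OpenCV 4.12 (cv2) and the standard library are available. Lean on these libraries where they do the work, as an engineer would, in place of code of your own. Each camera call takes 0.05 s, during which the arm holds its last target. There are 200 camera calls.

## Working session

There is one attempt and no reset: what is moved stays moved. The work goes in short steps, Python scripts to look and compute and a tool call to move; the robot and the scene stay as the last step left them, time stands still between calls to the robot, and variables do not carry over. Pictures are saved under pics/ and viewed, about 12 in all and at most 16, crops included, and the job is handed in when it is done.

Besides the shell and the picture viewer there is one more tool, called after "Call:" by a JSON object that holds its "op" and its "data", one argument or row to a line. play_rows: Moves the arm, as the interface text tells. Its arguments: {"type":"object","properties":{"motion":{"type":"array","items":{"type":"object","properties":{"fingers":{"type":"number"},"translation":{"type":"array","items":{"type":"number"}},"roll":{"type":"number"}}}}},"required":["motion"]}

```bash
mkdir -p pics; ls; cat > h.py <<'E'
import numpy as np, cv2
from workcell import bot
def snap(name):
    c=bot.camera(name); np.savez(f'{name}.npz',**{k:np.array(c[k]) for k in c}); return c
def load(name): return np.load(f'{name}.npz')
def ray(c,u,v):
    K=c['intrinsics'];k=float(c['k1']);T=c['world_to_cam']
    q=np.array([(u-K[0,2])/K[0,0],(v-K[1,2])/K[1,1]]);p=q.copy()
    for _ in range(30): p=q/(1+k*(p@p))
    R=T[:3,:3];o=-R.T@T[:3,3]; return o,R.T@np.array([p[0],p[1],1])
def px2w(c,u,v,z):
    o,d=ray(c,u,v); return o+d*(z-o[2])/d[2]
def w2px(c,P):
    K=c['intrinsics'];T=c['world_to_cam'];p=T[:3,:3]@np.array(P)+T[:3,3];p=p[:2]/p[2]
    p=p*(1+float(c['k1'])*(p@p)); return np.array([K[0,0]*p[0]+K[0,2],K[1,1]*p[1]+K[1,2]])
E
python3 - <<'E'
from h import *
for n in('scene','top'):
    c=snap(n); cv2.imwrite(f'pics/{n}0.png',cv2.resize(c['pixels'][:,:,::-1],(768,576),interpolation=cv2.INTER_CUBIC))
    R=np.array(c['world_to_cam']);print(n,-R[:3,:3].T@R[:3,3],c['k1'],c['intrinsics'])
print(bot.get_obs())
E
```

```text
pics
scene [ 0.94508438 -0.21549071  0.73863738] 0.03318914114772532 [[359.46021208   0.         257.10170804]
 [  0.         359.46021208 192.55472709]
 [  0.           0.           1.        ]]
top [0.27446754 0.06162113 1.29521724] -0.18401636810006325 [[450.68027858   0.         250.16806545]
 [  0.         450.68027858 185.08003008]
 [  0.           0.           1.        ]]
{'clock': 0.1, 'joint_pos': array([ 1.29298010e+00,  2.41350663e-01,  3.88493812e-03,  1.33520326e+00,
       -1.51114097e-05,  1.57079011e+00]), 'joint_vel': array([ 9.84469189e-05, -1.84226237e-03,  1.89270543e-03,  2.18074520e-04,
       -6.32016390e-04, -5.69031574e-04]), 'tau': array([-1.00324189e-03, -3.73139548e+01,  2.53010255e+01,  1.08722880e-02,
       -1.31761813e-04, -6.09975686e-06]), 'eef_pos': array([0.13698746, 0.48031911, 0.24450537]), 'tool_rot': array([ 7.98200840e-01,  6.02390689e-01, -7.42832587e-04,  5.70063678e-04]), 'ft_force': array([0.25949314, 0.17574619, 0.41780703]), 'ft_torque': array([-0.01481485,  0.0159795 , -0.01626552]), 'grip_width': 0.0856167776731763}
```

View pics/top0.png

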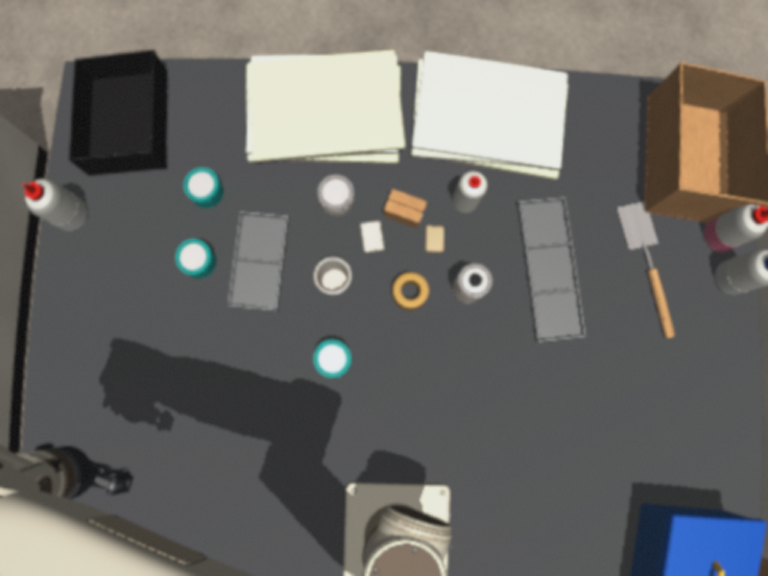

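View pics/scene0.png

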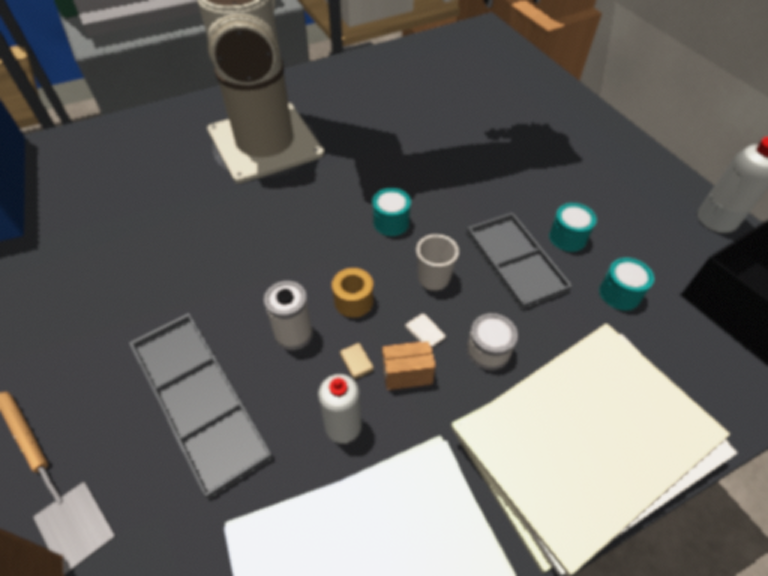

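Top view (768 px): tray2 (258,261), tray3 (552,269), tall tin (473,282), bottle (472,188), carton (405,206), tape (410,290), mug (332,276).
The squat-tin candidates are (335,193), which is grey-banded, and (202,186), (194,257) and (332,357), which are turquoise. The grey one fits. I'll confirm it in crops.

```bash
python3 - <<'E'
from h import *
c=load('top');im=c['pixels'][:,:,::-1]
# left crop: origin (145,105) ; right crop origin (250,105)
cv2.imwrite('pics/cl.png',cv2.resize(im[105:245,145:295],None,fx=4,fy=4,interpolation=cv2.INTER_CUBIC)[:, :])
cv2.imwrite('pics/cr.png',cv2.resize(im[105:245,240:400],None,fx=4,fy=4,interpolation=cv2.INTER_CUBIC))
c=load('scene');im=c['pixels'][:,:,::-1]
# origin (170,120)
cv2.imwrite('pics/cs.png',cv2.resize(im[150:300,165:360],None,fx=4,fy=4,interpolation=cv2.INTER_CUBIC))
E
```

```text
(no output)
```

View pics/cl.png

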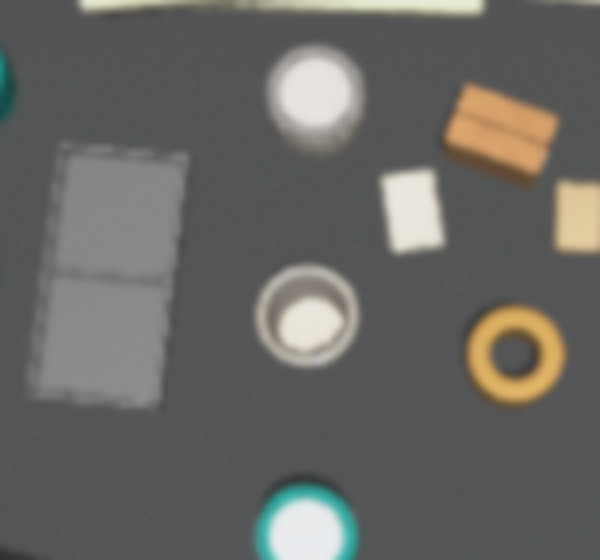

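View pics/cr.png

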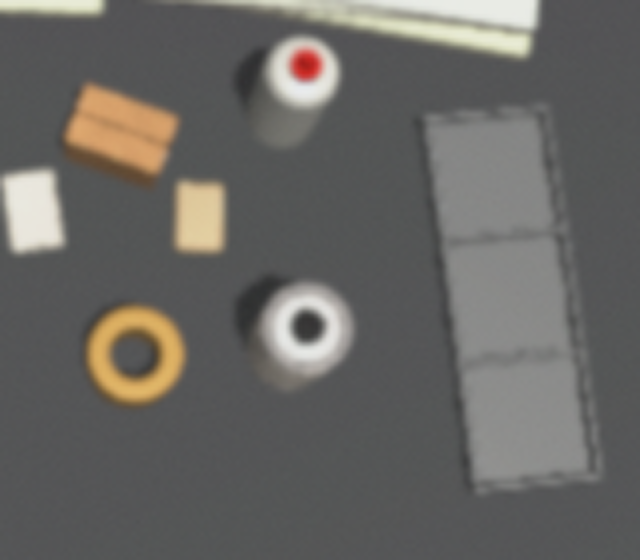

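View pics/cs.png

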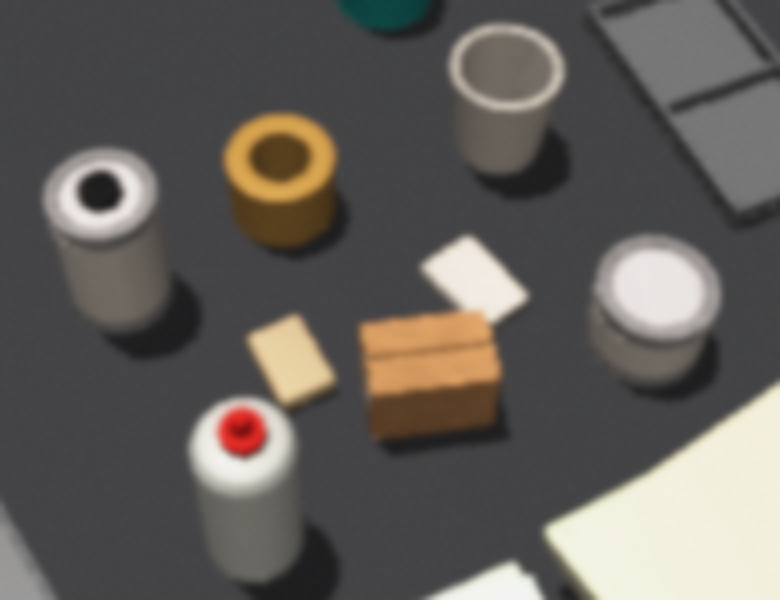

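The crops confirm the grey-banded squat tin at cl (315,92). The other lids of that shape are all turquoise-sided. Next I'll work out positions from both views.

```bash
python3 - <<'E'
from h import *
t=load('top');s=load('scene')
f=lambda o,p:(o[0]+(p[0]+.5)/4-.5,o[1]+(p[1]+.5)/4-.5)
L=(145,105);R=(240,105);S=(165,150)
for n,o,p,z,sp in [('squat',L,(315,93),.055,(657,287)),('tape',L,(516,354),.05,(281,157)),('tapeR',R,(136,354),.05,None),('tall',R,(308,326),.106,(100,190)),
 ('bottle',R,(306,65),.133,(242,428)),('mug',L,(307,316),.075,(507,67)),('block',R,(200,217),.014,(291,358)),('cards',L,(413,211),.009,(474,278))]:
    print(n,px2w(t,*f(o,p),z).round(4),px2w(s,*f(S,sp),z).round(4) if sp else '')
def poly(n,c,o,ps,z):
    P=np.array([px2w(c,*f(o,p),z)[:2] for p in ps]);print(n,P.round(4).tolist(),'c',P.mean(0).round(4),'sides',np.linalg.norm(np.roll(P,-1,0)-P,axis=1).round(4),'ang',[round(float(np.degrees(np.arctan2(*(P[(i+1)%4]-P[i])[::-1]))),1) for i in range(4)])
poly('carton',t,L,[(470,83),(558,118),(541,175),(447,130)],.055)
poly('cartonR',t,R,[(88,83),(179,119),(159,176),(66,132)],.055)
poly('cartonS',s,S,[(360,325),(487,312),(500,378),(370,392)],.055)
poly('tray2',t,L,[(62,143),(189,153),(159,409),(29,399)],.018)
poly('tray3',t,R,[(420,115),(547,105),(603,479),(476,492)],.018)
E
```

```text
squat [0.6425 0.1351 0.055 ] [0.6417 0.1333 0.055 ]
tape [ 0.4593 -0.0124  0.05  ] [ 0.4593 -0.013   0.05  ]
tapeR [ 0.4593 -0.0124  0.05  ] 
tall [ 0.4735 -0.1246  0.106 ] [ 0.4743 -0.1263  0.106 ]
bottle [ 0.6476 -0.1188  0.133 ] [ 0.6519 -0.1214  0.133 ]
mug [0.4776 0.1331 0.075 ] [0.4776 0.1318 0.075 ]
block [ 0.567  -0.0593  0.014 ] [ 0.5671 -0.0597  0.014 ]
cards [0.5687 0.0626 0.009 ] [0.5657 0.0626 0.009 ]
carton [[0.6534, 0.0246], [0.6296, -0.0388], [0.5872, -0.0274], [0.618, 0.0401]] c [ 6.221e-01 -4.000e-04] sides [0.0678 0.0439 0.0742 0.0387] ang [-110.6, 164.8, 65.5, -23.7]
cartonR [[0.6534, 0.026], [0.6289, -0.0396], [0.5865, -0.0259], [0.6165, 0.0408]] c [6.213e-01 3.000e-04] sides [0.07   0.0445 0.0732 0.0397] ang [-110.5, 162.2, 65.8, -21.9]
cartonS [[0.5873, -0.0259], [0.6122, 0.0403], [0.6508, 0.0256], [0.6263, -0.0402]] c [ 0.6191 -0.    ] sides [0.0708 0.0414 0.0702 0.0415] ang [69.5, -20.8, -110.5, 159.9]
tray2 [[0.6104, 0.3221], [0.6053, 0.2277], [0.4165, 0.2397], [0.4205, 0.3341]] c [0.5132 0.2809] sides [0.0945 0.1892 0.0945 0.1903] ang [-93.1, 176.4, 87.5, -3.6]
tray3 [[0.6494, -0.2221], [0.6614, -0.3194], [0.3824, -0.3561], [0.3711, -0.2613]] c [ 0.5161 -0.2897] sides [0.098  0.2813 0.0954 0.281 ] ang [-83.0, -172.5, 96.8, 8.0]
```

Call:
{"op": "play_rows", "data": {
  "motion": [
    {"translation": [-6,9,0],"roll": -15.9,"fingers": -1},
    {"translation": [-9,13,0],"roll": -15.9,"fingers": -1},
    {"translation": [-9,13,0],"roll": -15.9,"fingers": -1},
    {"translation": [-9,13,0],"roll": -15.9,"fingers": -1},
    {"translation": [-9,13,0],"roll": -15.9,"fingers": -1}
  ]
}}

```text
clock: 0.52
eef_pos: [0.2402, 0.3535, 0.2449]
tool_rot: [0.71, 0.704, -0.001, 0.002]
ft_force: [-0.6, 0.5, -0.3]
grip_width: 0.0855
```

```bash
python3 - <<'E'
from h import *
o=bot.get_obs();print(o['clock'],o['eef_pos'],o['tool_rot'],o['joint_pos'])
t=load('top');s=load('scene')
o1,d1=ray(t,240+306.5/4-.5,105+65.5/4-.5);o2,d2=ray(s,165+242.5/4-.5,150+428.5/4-.5)
A=np.c_[d1,-d2];k=np.linalg.lstsq(A,o2-o1,rcond=None)[0];print(o1+d1*k[0],o2+d2*k[1])
E
```

```text
0.5167 [0.24023875 0.3535445  0.24494767] [ 0.70991953  0.70428022 -0.00102292  0.00160512] [ 0.97581706  0.09923684 -0.16823138  1.30595557 -0.00275453  0.9837959 ]
[ 0.64947074 -0.11972226  0.12727725] [ 0.64915164 -0.12054954  0.12730324]
```

Call:
{"op": "play_rows", "data": {
  "motion": [
    {"translation": [0,0,0],"fingers": -1},
    {"translation": [0,0,0],"fingers": -1},
    {"translation": [0,0,0],"fingers": -1}
  ]
}}

```text
schema error: expected keys fingers, translation, roll
```

Call:
{"op": "play_rows", "data": {
  "motion": [
    {"translation": [0,0,0],"roll": 0,"fingers": -1},
    {"translation": [0,0,0],"roll": 0,"fingers": -1},
    {"translation": [0,0,0],"roll": 0,"fingers": -1}
  ]
}}

```text
clock: 0.77
eef_pos: [0.2369, 0.3594, 0.2452]
tool_rot: [0.707, 0.707, -0.0, -0.0]
ft_force: [-0.5, -0.0, -1.0]
grip_width: 0.0853
```

Call:
{"op": "play_rows", "data": {
  "motion": [
    {"translation": [-47.9,41.2,0],"roll": 0,"fingers": -1},
    {"translation": [-47.9,41.2,0],"roll": 0,"fingers": -1},
    {"translation": [-47.9,41.2,0],"roll": 0,"fingers": -1},
    {"translation": [-47.9,41.2,0],"roll": 0,"fingers": -1},
    {"translation": [-47.9,41.2,0],"roll": 0,"fingers": -1},
    {"translation": [-47.9,41.2,0],"roll": 0,"fingers": -1},
    {"translation": [-47.9,41.2,0],"roll": 0,"fingers": -1},
    {"translation": [-47.9,41.2,0],"roll": 0,"fingers": -1},
    {"translation": [-47.9,41.2,0],"roll": 0,"fingers": -1},
    {"translation": [-47.9,41.2,0],"roll": 0,"fingers": -1},
    {"translation": [-47.9,41.2,0],"roll": 0,"fingers": -1},
    {"translation": [-47.9,41.2,0],"roll": 0,"fingers": -1},
    {"translation": [-47.9,41.2,0],"roll": 0,"fingers": -1},
    {"translation": [-47.9,41.2,0],"roll": 0,"fingers": -1},
    {"translation": [-47.9,41.2,0],"roll": 0,"fingers": -1},
    {"translation": [-47.9,41.2,0],"roll": 0,"fingers": -1},
    {"translation": [-47.9,41.2,0],"roll": 0,"fingers": -1},
    {"translation": [-47.9,41.2,0],"roll": 0,"fingers": -1},
    {"translation": [-47.9,41.2,0],"roll": 0,"fingers": -1}
  ]
}}

```text
clock: 2.35
eef_pos: [0.6489, -0.1182, 0.2452]
tool_rot: [0.706, 0.708, -0.0, -0.001]
ft_force: [-0.3, 1.0, 0.3]
grip_width: 0.0856
```

Call:
{"op": "play_rows", "data": {
  "motion": [
    {"translation": [0,0,3],"roll": 0,"fingers": -1},
    {"translation": [0,0,6],"roll": 0,"fingers": -1},
    {"translation": [0,0,9],"roll": 0,"fingers": -1},
    {"translation": [0,0,12],"roll": 0,"fingers": -1},
    {"translation": [0,0,14.5],"roll": 0,"fingers": -1},
    {"translation": [0,0,15.7],"roll": 0,"fingers": -1},
    {"translation": [0,0,15.7],"roll": 0,"fingers": -1},
    {"translation": [0,0,15.7],"roll": 0,"fingers": -1},
    {"translation": [0,0,15.7],"roll": 0,"fingers": 0.2},
    {"translation": [0,0,15.7],"roll": 0,"fingers": 0.4},
    {"translation": [0,0,15.7],"roll": 0,"fingers": 1},
    {"translation": [0,0,15.7],"roll": 0,"fingers": 1},
    {"translation": [0,0,15.7],"roll": 0,"fingers": 1},
    {"translation": [0,0,15.7],"roll": 0,"fingers": 1},
    {"translation": [0,0,15.7],"roll": 0,"fingers": 1},
    {"translation": [0,0,15.7],"roll": 0,"fingers": 1}
  ]
}}

```text
clock: 3.68
eef_pos: [0.6509, -0.1207, 0.0908]
tool_rot: [0.707, 0.707, 0.002, 0.002]
ft_force: [-0.9, 0.7, 6.6]
grip_width: 0.0509
```

Call:
{"op": "play_rows", "data": {
  "motion": [
    {"translation": [0,0,-1],"roll": 0,"fingers": 1},
    {"translation": [0,0,-3],"roll": 0,"fingers": 1},
    {"translation": [0,0,-5],"roll": 0,"fingers": 1},
    {"translation": [0,0,-7],"roll": 0,"fingers": 1},
    {"translation": [0,0,-8],"roll": 0,"fingers": 1},
    {"translation": [0,0,-8],"roll": 0,"fingers": 1},
    {"translation": [0,0,-8],"roll": 0,"fingers": 1},
    {"translation": [0,0,-8],"roll": 0,"fingers": 1}
  ]
}}

```text
clock: 4.35
eef_pos: [0.6484, -0.1204, 0.1667]
tool_rot: [0.707, 0.707, -0.001, -0.001]
ft_force: [-0.6, -0.4, -3.3]
grip_width: 0.0509
```

```bash
python3 - <<'E'
from h import *
c=snap('scene'); cv2.imwrite('pics/s1.png',cv2.resize(c['pixels'][100:340,120:360,::-1],None,fx=2.5,fy=2.5,interpolation=cv2.INTER_CUBIC))
o=bot.get_obs();print(o['joint_pos'],o['ft_force'],o['eef_pos'])
E
```

```text
[-1.83550324e-01  6.02765476e-01  3.50599698e-01  1.32230933e+00
  1.78434424e-05 -1.83173244e-01] [ 2.15273863e-03  3.15015767e-01 -2.60722035e+00] [ 0.64816923 -0.12032075  0.16626084]
```

View pics/s1.png

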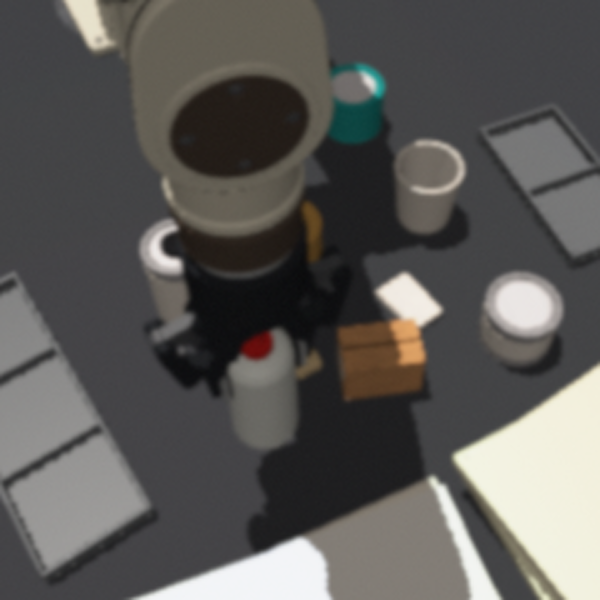

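Picture s1: the bottle hangs upright in the jaws at crop (262,400). The rest of the stock is undisturbed. I'll carry it to the far pocket of tray3.

Call:
{"op": "play_rows", "data": {
  "motion": [
    {"translation": [-1.5,-0.4,0],"roll": 0,"fingers": 1},
    {"translation": [-4,-1.1,0],"roll": 0,"fingers": 1},
    {"translation": [-6.5,-1.8,0],"roll": 0,"fingers": 1},
    {"translation": [-9,-2.5,0],"roll": 0,"fingers": 1},
    {"translation": [-11.5,-3.1,0],"roll": 0,"fingers": 1},
    {"translation": [-14,-3.8,0],"roll": 0,"fingers": 1},
    {"translation": [-15.3,-4.2,0],"roll": 0,"fingers": 1},
    {"translation": [-15.8,-4.3,0],"roll": 0,"fingers": 1},
    {"translation": [-15.8,-4.3,0],"roll": 0,"fingers": 1},
    {"translation": [-15.8,-4.3,0],"roll": 0,"fingers": 1},
    {"translation": [-15.8,-4.3,2],"roll": 0,"fingers": 1},
    {"translation": [-15.8,-4.3,4],"roll": 0,"fingers": 1},
    {"translation": [-15.8,-4.3,5.5],"roll": 0,"fingers": 1},
    {"translation": [-15.8,-4.3,6.2],"roll": 0,"fingers": 1},
    {"translation": [-15.8,-4.3,6.2],"roll": 0,"fingers": 1},
    {"translation": [-15.8,-4.3,6.2],"roll": 0,"fingers": 1},
    {"translation": [-15.8,-4.3,6.2],"roll": 0,"fingers": 1}
  ]
}}

```text
clock: 5.82
eef_pos: [0.6074, -0.2781, 0.1077]
tool_rot: [0.707, 0.707, 0.0, 0.001]
ft_force: [0.8, -0.8, -1.8]
grip_width: 0.0507
```

```bash
python3 - <<'E'
from h import *
c=snap('top'); cv2.imwrite('pics/t2.png',cv2.resize(c['pixels'][100:250,270:420,::-1],None,fx=3,fy=3,interpolation=cv2.INTER_CUBIC))
o=bot.get_obs();print(o['ft_force'],o['eef_pos'])
E
```

```text
[ 0.43444877 -0.63038516 -2.28712409] [ 0.60746815 -0.27844893  0.10799014]
```

View pics/t2.png

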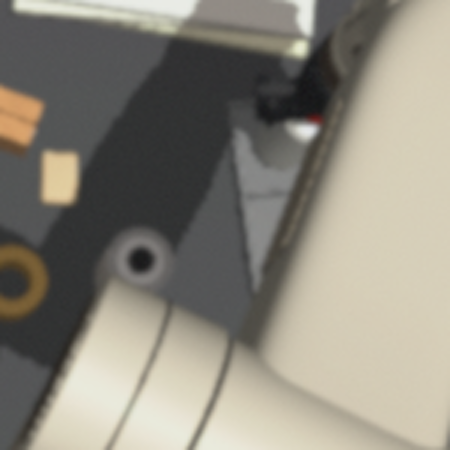

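The arm covers most of tray3 in t2, but the bottle shows at (300,130), inside the far pocket. I'll lower it in 1 mm steps.

Call:
{"op": "play_rows", "data": {
  "motion": [
    {"translation": [0,0,0.4],"roll": 0,"fingers": 1},
    {"translation": [0,0,0.8],"roll": 0,"fingers": 1},
    {"translation": [0,0,0.9],"roll": 0,"fingers": 1},
    {"translation": [0,0,1.0],"roll": 0,"fingers": 1},
    {"translation": [0,0,1.1],"roll": 0,"fingers": 1},
    {"translation": [0,0,1.2],"roll": 0,"fingers": 1},
    {"translation": [0,0,1.2],"roll": 0,"fingers": 1},
    {"translation": [0,0,1.2],"roll": 0,"fingers": 1},
    {"translation": [0,0,1.2],"roll": 0,"fingers": 1}
  ]
}}

```text
clock: 6.62
eef_pos: [0.6063, -0.2786, 0.0949]
tool_rot: [0.707, 0.707, 0.0, 0.0]
ft_force: [-2.1, 0.4, 2.0]
grip_width: 0.0507
```

Call:
{"op": "play_rows", "data": {
  "motion": [
    {"translation": [0,0,0],"roll": 0,"fingers": 0.2},
    {"translation": [0,0,0],"roll": 0,"fingers": 0},
    {"translation": [0,0,0],"roll": 0,"fingers": -0.3},
    {"translation": [0,0,0],"roll": 0,"fingers": -1},
    {"translation": [0,0,0],"roll": 0,"fingers": -1},
    {"translation": [0,0,0],"roll": 0,"fingers": -1},
    {"translation": [0,0,-1],"roll": 0,"fingers": -1},
    {"translation": [0,0,-4],"roll": 0,"fingers": -1},
    {"translation": [0,0,-8],"roll": 0,"fingers": -1},
    {"translation": [0,0,-12],"roll": 0,"fingers": -1},
    {"translation": [0,0,-15],"roll": 0,"fingers": -1},
    {"translation": [0,0,-15],"roll": 0,"fingers": -1},
    {"translation": [0,0,-15],"roll": 0,"fingers": -1}
  ]
}}

```text
clock: 7.7
eef_pos: [0.6077, -0.2791, 0.2484]
tool_rot: [0.707, 0.707, 0.001, 0.003]
ft_force: [0.1, -0.6, 0.0]
grip_width: 0.0851
```

Call:
{"op": "play_rows", "data": {
  "motion": [
    {"translation": [26.55,-14.7,0],"roll": 0,"fingers": -1},
    {"translation": [26.55,-14.7,0],"roll": 0,"fingers": -1},
    {"translation": [26.55,-14.7,0],"roll": 0,"fingers": -1},
    {"translation": [26.55,-14.7,0],"roll": 0,"fingers": -1},
    {"translation": [26.55,-14.7,0],"roll": 0,"fingers": -1},
    {"translation": [26.55,-14.7,0],"roll": 0,"fingers": -1},
    {"translation": [26.55,-14.7,0],"roll": 0,"fingers": -1},
    {"translation": [26.55,-14.7,0],"roll": 0,"fingers": -1},
    {"translation": [26.55,-14.7,0],"roll": 0,"fingers": -1},
    {"translation": [26.55,-14.7,0],"roll": 0,"fingers": -1},
    {"translation": [26.55,-14.7,4],"roll": 0,"fingers": -1},
    {"translation": [26.55,-14.7,8],"roll": 0,"fingers": -1},
    {"translation": [26.55,-14.7,12],"roll": 0,"fingers": -1},
    {"translation": [26.55,-14.7,14],"roll": 0,"fingers": -1},
    {"translation": [26.55,-14.7,14],"roll": 0,"fingers": -1},
    {"translation": [26.55,-14.7,14],"roll": 0,"fingers": -1}
  ]
}}

```text
clock: 9.03
eef_pos: [0.4589, -0.0141, 0.1031]
tool_rot: [0.708, 0.706, -0.001, -0.001]
ft_force: [0.2, -0.1, 0.6]
grip_width: 0.0856
```

```bash
python3 - <<'E'
from h import *
c=snap('scene'); cv2.imwrite('pics/s3.png',cv2.resize(c['pixels'][120:340,60:330,::-1],None,fx=2.5,fy=2.5,interpolation=cv2.INTER_CUBIC))
o=bot.get_obs();print(o['ft_force'],o['eef_pos'])
E
```

```text
[-0.36367262  0.00743211  0.72415706] [ 0.46036881 -0.01394543  0.10464283]
```

View pics/s3.png

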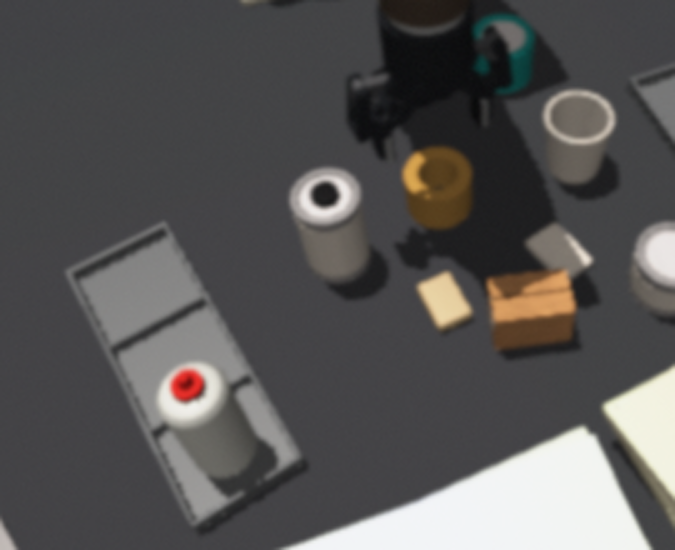

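In s3 the bottle stands upright in the far pocket (base near 225,465). The gripper is above the tape at (438,185). Grasping it now.

Call:
{"op": "play_rows", "data": {
  "motion": [
    {"translation": [0,0,3],"roll": 0,"fingers": -1},
    {"translation": [0,0,5.5],"roll": 0,"fingers": -1},
    {"translation": [0,0,7],"roll": 0,"fingers": -1},
    {"translation": [0,0,7.4],"roll": 0,"fingers": -1},
    {"translation": [0,0,7.4],"roll": 0,"fingers": -1},
    {"translation": [0,0,7.4],"roll": 0,"fingers": -1},
    {"translation": [0,0,7.4],"roll": 0,"fingers": -0.4},
    {"translation": [0,0,7.4],"roll": 0,"fingers": 0},
    {"translation": [0,0,7.4],"roll": 0,"fingers": 1},
    {"translation": [0,0,7.4],"roll": 0,"fingers": 1},
    {"translation": [0,0,7.4],"roll": 0,"fingers": 1},
    {"translation": [0,0,7.4],"roll": 0,"fingers": 1},
    {"translation": [0,0,7.4],"roll": 0,"fingers": 1}
  ]
}}

```text
clock: 10.17
eef_pos: [0.4611, -0.013, 0.0327]
tool_rot: [0.707, 0.707, 0.002, 0.002]
ft_force: [-1.7, 0.4, 9.1]
grip_width: 0.0654
```

Call:
{"op": "play_rows", "data": {
  "motion": [
    {"translation": [0,0,-1],"roll": 0,"fingers": 1},
    {"translation": [0,0,-3],"roll": 0,"fingers": 1},
    {"translation": [0,0,-6],"roll": 0,"fingers": 1},
    {"translation": [0,0,-9],"roll": 0,"fingers": 1},
    {"translation": [0,0,-12],"roll": 0,"fingers": 1},
    {"translation": [0,0,-14],"roll": 0,"fingers": 1},
    {"translation": [0,0,-15],"roll": 0,"fingers": 1},
    {"translation": [0,0,-15],"roll": 0,"fingers": 1},
    {"translation": [0,0,-15],"roll": 0,"fingers": 1}
  ]
}}

```text
clock: 10.92
eef_pos: [0.4598, -0.0129, 0.1813]
tool_rot: [0.707, 0.707, 0.001, 0.001]
ft_force: [-0.5, 0.0, -2.3]
grip_width: 0.0653
```

Call:
{"op": "play_rows", "data": {
  "motion": [
    {"translation": [-1.5,0.3,0],"roll": 0,"fingers": 1},
    {"translation": [-4.5,0.9,0],"roll": 0,"fingers": 1},
    {"translation": [-7.5,1.5,0],"roll": 0,"fingers": 1},
    {"translation": [-10.5,2.2,0],"roll": 0,"fingers": 1},
    {"translation": [-13.5,2.8,0],"roll": 0,"fingers": 1},
    {"translation": [-16.5,3.4,0],"roll": 0,"fingers": 1},
    {"translation": [-19.5,4,0],"roll": 0,"fingers": 1},
    {"translation": [-22.5,4.6,0],"roll": 0,"fingers": 1},
    {"translation": [-25.5,5.2,0],"roll": 0,"fingers": 1},
    {"translation": [-27.2,5.6,0],"roll": 0,"fingers": 1},
    {"translation": [-27.75,5.7,0],"roll": 0,"fingers": 1},
    {"translation": [-27.75,5.7,0],"roll": 0,"fingers": 1},
    {"translation": [-27.75,5.7,2],"roll": 0,"fingers": 1},
    {"translation": [-27.75,5.7,5],"roll": 0,"fingers": 1},
    {"translation": [-27.75,5.7,8],"roll": 0,"fingers": 1},
    {"translation": [-27.75,5.7,11],"roll": 0,"fingers": 1},
    {"translation": [-27.75,5.7,12.5],"roll": 0,"fingers": 1},
    {"translation": [-27.75,5.7,13],"roll": 0,"fingers": 1},
    {"translation": [-27.75,5.7,13],"roll": 0,"fingers": 1},
    {"translation": [-27.75,5.7,13],"roll": 0,"fingers": 1}
  ]
}}

```text
clock: 12.58
eef_pos: [0.5166, -0.2898, 0.0509]
tool_rot: [0.707, 0.707, 0.0, 0.0]
ft_force: [0.7, 0.7, -0.3]
grip_width: 0.065
```

Call:
{"op": "play_rows", "data": {
  "motion": [
    {"translation": [0,0,0.5],"roll": 0,"fingers": 1},
    {"translation": [0,0,0.9],"roll": 0,"fingers": 1},
    {"translation": [0,0,1.0],"roll": 0,"fingers": 1},
    {"translation": [0,0,1.1],"roll": 0,"fingers": 1},
    {"translation": [0,0,1.2],"roll": 0,"fingers": 1},
    {"translation": [0,0,1.3],"roll": 0,"fingers": 1},
    {"translation": [0,0,1.4],"roll": 0,"fingers": 1},
    {"translation": [0,0,1.4],"roll": 0,"fingers": 1},
    {"translation": [0,0,1.4],"roll": 0,"fingers": 1}
  ]
}}

```text
clock: 13.33
eef_pos: [0.5163, -0.2906, 0.0368]
tool_rot: [0.707, 0.707, -0.0, 0.0]
ft_force: [-1.8, 0.6, 2.5]
grip_width: 0.065
```

Call:
{"op": "play_rows", "data": {
  "motion": [
    {"translation": [0,0,0],"roll": 0,"fingers": -0.4},
    {"translation": [0,0,0],"roll": 0,"fingers": -0.6},
    {"translation": [0,0,0],"roll": 0,"fingers": -1},
    {"translation": [0,0,0],"roll": 0,"fingers": -1},
    {"translation": [0,0,0],"roll": 0,"fingers": -1},
    {"translation": [0,0,0],"roll": 0,"fingers": -1},
    {"translation": [0,0,-1],"roll": 0,"fingers": -1},
    {"translation": [0,0,-4],"roll": 0,"fingers": -1},
    {"translation": [0,0,-8],"roll": 0,"fingers": -1},
    {"translation": [0,0,-12],"roll": 0,"fingers": -1},
    {"translation": [0,0,-16],"roll": 0,"fingers": -1},
    {"translation": [0,0,-20.9],"roll": 0,"fingers": -1},
    {"translation": [0,0,-20.9],"roll": 0,"fingers": -1},
    {"translation": [0,0,-20.9],"roll": 0,"fingers": -1}
  ]
}}

```text
clock: 14.5
eef_pos: [0.5183, -0.2916, 0.251]
tool_rot: [0.707, 0.707, 0.001, 0.005]
ft_force: [0.0, -0.3, -0.6]
grip_width: 0.0858
```

Call:
{"op": "play_rows", "data": {
  "motion": [
    {"translation": [42.4,12.6,0],"roll": 0,"fingers": -1},
    {"translation": [42.4,12.6,0],"roll": 0,"fingers": -1},
    {"translation": [42.4,12.6,0],"roll": 0,"fingers": -1},
    {"translation": [42.4,12.6,0],"roll": 0,"fingers": -1},
    {"translation": [42.4,12.6,0],"roll": 0,"fingers": -1},
    {"translation": [42.4,12.6,0],"roll": 0,"fingers": -1},
    {"translation": [42.4,12.6,0],"roll": 0,"fingers": -1},
    {"translation": [42.4,12.6,0],"roll": 0,"fingers": -1},
    {"translation": [42.4,12.6,0],"roll": 0,"fingers": -1},
    {"translation": [42.4,12.6,0],"roll": 0,"fingers": -1},
    {"translation": [42.4,12.6,0],"roll": 0,"fingers": -1},
    {"translation": [42.4,12.6,0],"roll": 0,"fingers": -1},
    {"translation": [42.4,12.6,0],"roll": 0,"fingers": -1},
    {"translation": [42.4,12.6,0],"roll": 0,"fingers": -1},
    {"translation": [42.4,12.6,4],"roll": 0,"fingers": -1},
    {"translation": [42.4,12.6,8],"roll": 0,"fingers": -1},
    {"translation": [42.4,12.6,12],"roll": 0,"fingers": -1},
    {"translation": [42.4,12.6,13],"roll": 0,"fingers": -1},
    {"translation": [42.4,12.6,13],"roll": 0,"fingers": -1},
    {"translation": [42.4,12.6,13],"roll": 0,"fingers": -1}
  ]
}}

```text
clock: 16.17
eef_pos: [0.6426, 0.1323, 0.1162]
tool_rot: [0.708, 0.706, -0.0, 0.0]
ft_force: [1.0, 0.2, 0.3]
grip_width: 0.0854
```

```bash
python3 - <<'E'
from h import *
c=snap('scene'); cv2.imwrite('pics/s4.png',cv2.resize(c['pixels'][110:340,60:380,::-1],None,fx=2.4,fy=2.4,interpolation=cv2.INTER_CUBIC))
o=bot.get_obs();print(o['ft_force'],o['eef_pos'])
E
```

```text
[-0.4697942   0.71495263  1.05495173] [0.64393928 0.13287298 0.11794307]
```

View pics/s4.png

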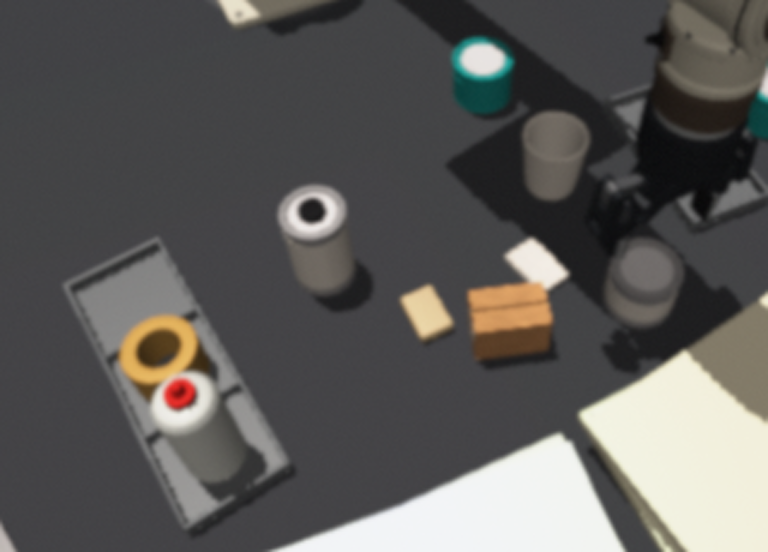

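In s4 the tape sits in the middle pocket (160,352), and the gripper is above the grey squat tin (643,280).

Call:
{"op": "play_rows", "data": {
  "motion": [
    {"translation": [0,0,2.5],"roll": 0,"fingers": -1},
    {"translation": [0,0,4.5],"roll": 0,"fingers": -1},
    {"translation": [0,0,6.5],"roll": 0,"fingers": -1},
    {"translation": [0,0,7.8],"roll": 0,"fingers": -1},
    {"translation": [0,0,8.3],"roll": 0,"fingers": -1},
    {"translation": [0,0,8.3],"roll": 0,"fingers": -1},
    {"translation": [0,0,8.3],"roll": 0,"fingers": -1},
    {"translation": [0,0,8.3],"roll": 0,"fingers": -0.5},
    {"translation": [0,0,8.3],"roll": 0,"fingers": 0},
    {"translation": [0,0,8.3],"roll": 0,"fingers": 1},
    {"translation": [0,0,8.3],"roll": 0,"fingers": 1},
    {"translation": [0,0,8.3],"roll": 0,"fingers": 1},
    {"translation": [0,0,8.3],"roll": 0,"fingers": 1},
    {"translation": [0,0,8.3],"roll": 0,"fingers": 1}
  ]
}}

```text
clock: 17.38
eef_pos: [0.6444, 0.1339, 0.0352]
tool_rot: [0.707, 0.707, 0.002, 0.001]
ft_force: [0.5, -0.3, 5.7]
grip_width: 0.0663
```

Call:
{"op": "play_rows", "data": {
  "motion": [
    {"translation": [0,0,-1],"roll": 0,"fingers": 1},
    {"translation": [0,0,-3],"roll": 0,"fingers": 1},
    {"translation": [0,0,-6],"roll": 0,"fingers": 1},
    {"translation": [0,0,-9],"roll": 0,"fingers": 1},
    {"translation": [0,0,-12],"roll": 0,"fingers": 1},
    {"translation": [0,0,-15],"roll": 0,"fingers": 1},
    {"translation": [0,0,-17.5],"roll": 0,"fingers": 1},
    {"translation": [0,0,-18],"roll": 0,"fingers": 1},
    {"translation": [0,0,-18],"roll": 0,"fingers": 1},
    {"translation": [0,0,-18],"roll": 0,"fingers": 1}
  ]
}}

```text
clock: 18.22
eef_pos: [0.6418, 0.1334, 0.2111]
tool_rot: [0.707, 0.707, -0.001, -0.0]
ft_force: [0.0, -1.1, -1.6]
grip_width: 0.0666
```

Call:
{"op": "play_rows", "data": {
  "motion": [
    {"translation": [-1.4,-0.7,0],"roll": 0,"fingers": 1},
    {"translation": [-4.1,-2.0,0],"roll": 0,"fingers": 1},
    {"translation": [-6.9,-3.4,0],"roll": 0,"fingers": 1},
    {"translation": [-9.7,-4.8,0],"roll": 0,"fingers": 1},
    {"translation": [-12.5,-6.2,0],"roll": 0,"fingers": 1},
    {"translation": [-15.3,-7.6,0],"roll": 0,"fingers": 1},
    {"translation": [-18.1,-9,0],"roll": 0,"fingers": 1},
    {"translation": [-20.9,-10.4,0],"roll": 0,"fingers": 1},
    {"translation": [-23.7,-11.7,0],"roll": 0,"fingers": 1},
    {"translation": [-26.5,-13.1,0],"roll": 0,"fingers": 1},
    {"translation": [-29.3,-14.5,0],"roll": 0,"fingers": 1},
    {"translation": [-32.1,-15.9,0],"roll": 0,"fingers": 1},
    {"translation": [-34.9,-17.3,0],"roll": 0,"fingers": 1},
    {"translation": [-37.7,-18.7,0],"roll": 0,"fingers": 1},
    {"translation": [-40.5,-20.1,0],"roll": 0,"fingers": 1},
    {"translation": [-42.7,-21.2,0],"roll": 0,"fingers": 1},
    {"translation": [-43.6,-21.6,0],"roll": 0,"fingers": 1},
    {"translation": [-43.6,-21.6,0],"roll": 0,"fingers": 1},
    {"translation": [-43.6,-21.6,0],"roll": 0,"fingers": 1}
  ]
}}

```text
clock: 19.8
eef_pos: [0.4255, -0.3017, 0.2105]
tool_rot: [0.708, 0.707, 0.0, -0.002]
ft_force: [0.2, 0.0, -2.5]
grip_width: 0.0667
```

Call:
{"op": "play_rows", "data": {
  "motion": [
    {"translation": [0,0,2],"roll": 0,"fingers": 1},
    {"translation": [0,0,5],"roll": 0,"fingers": 1},
    {"translation": [0,0,8],"roll": 0,"fingers": 1},
    {"translation": [0,0,11],"roll": 0,"fingers": 1},
    {"translation": [0,0,14],"roll": 0,"fingers": 1},
    {"translation": [0,0,15.5],"roll": 0,"fingers": 1},
    {"translation": [0,0,16],"roll": 0,"fingers": 1},
    {"translation": [0,0,16],"roll": 0,"fingers": 1},
    {"translation": [0,0,16],"roll": 0,"fingers": 1}
  ]
}}

```text
clock: 20.55
eef_pos: [0.4272, -0.3018, 0.0527]
tool_rot: [0.707, 0.708, 0.0, 0.0]
ft_force: [-0.3, 0.1, -2.0]
grip_width: 0.0669
```

Call:
{"op": "play_rows", "data": {
  "motion": [
    {"translation": [0,0,0.5],"roll": 0,"fingers": 1},
    {"translation": [0,0,0.9],"roll": 0,"fingers": 1},
    {"translation": [0,0,1.0],"roll": 0,"fingers": 1},
    {"translation": [0,0,1.1],"roll": 0,"fingers": 1},
    {"translation": [0,0,1.2],"roll": 0,"fingers": 1},
    {"translation": [0,0,1.3],"roll": 0,"fingers": 1},
    {"translation": [0,0,1.4],"roll": 0,"fingers": 1},
    {"translation": [0,0,1.4],"roll": 0,"fingers": 1},
    {"translation": [0,0,1.4],"roll": 0,"fingers": 1}
  ]
}}

```text
clock: 21.3
eef_pos: [0.4263, -0.3026, 0.0392]
tool_rot: [0.707, 0.707, 0.0, 0.0]
ft_force: [-2.0, 0.8, 5.9]
grip_width: 0.0667
```

Contact is firm, so I'll release and rise (commanded z goes from 0.038 to 0.245).

Call:
{"op": "play_rows", "data": {
  "motion": [
    {"translation": [0,0,0],"roll": 0,"fingers": -0.5},
    {"translation": [0,0,0],"roll": 0,"fingers": -0.7},
    {"translation": [0,0,0],"roll": 0,"fingers": -1},
    {"translation": [0,0,0],"roll": 0,"fingers": -1},
    {"translation": [0,0,0],"roll": 0,"fingers": -1},
    {"translation": [0,0,0],"roll": 0,"fingers": -1},
    {"translation": [0,0,-1],"roll": 0,"fingers": -1},
    {"translation": [0,0,-4],"roll": 0,"fingers": -1},
    {"translation": [0,0,-8],"roll": 0,"fingers": -1},
    {"translation": [0,0,-12],"roll": 0,"fingers": -1},
    {"translation": [0,0,-16],"roll": 0,"fingers": -1},
    {"translation": [0,0,-20.7],"roll": 0,"fingers": -1},
    {"translation": [0,0,-20.7],"roll": 0,"fingers": -1},
    {"translation": [0,0,-20.7],"roll": 0,"fingers": -1}
  ]
}}

```text
clock: 22.47
eef_pos: [0.4281, -0.3037, 0.25]
tool_rot: [0.707, 0.707, 0.001, 0.005]
ft_force: [0.3, 0.7, -0.6]
grip_width: 0.0855
```

Call:
{"op": "play_rows", "data": {
  "motion": [
    {"translation": [17.65,4.8,0],"roll": 0,"fingers": -1},
    {"translation": [17.65,4.8,0],"roll": 0,"fingers": -1},
    {"translation": [17.65,4.8,0],"roll": 0,"fingers": -1},
    {"translation": [17.65,4.8,0],"roll": 0,"fingers": -1},
    {"translation": [17.65,4.8,0],"roll": 0,"fingers": -1},
    {"translation": [17.65,4.8,0],"roll": 0,"fingers": -1},
    {"translation": [17.65,4.8,0],"roll": 0,"fingers": -1},
    {"translation": [17.65,4.8,0],"roll": 0,"fingers": -1},
    {"translation": [17.65,4.8,4],"roll": 0,"fingers": -1},
    {"translation": [17.65,4.8,8],"roll": 0,"fingers": -1},
    {"translation": [17.65,4.8,8],"roll": 0,"fingers": -1},
    {"translation": [17.65,4.8,8],"roll": 0,"fingers": -1}
  ]
}}

```text
clock: 23.47
eef_pos: [0.4717, -0.1267, 0.1634]
tool_rot: [0.708, 0.706, -0.002, -0.003]
ft_force: [-0.2, -0.3, 0.9]
grip_width: 0.0858
```

```bash
python3 - <<'E'
from h import *
c=snap('scene'); cv2.imwrite('pics/s5.png',cv2.resize(c['pixels'][110:340,60:380,::-1],None,fx=2.4,fy=2.4,interpolation=cv2.INTER_CUBIC))
o=bot.get_obs();print(o['ft_force'],o['eef_pos'])
E
```

```text
[ 1.10492128 -0.22277274  1.02492781] [ 0.47400317 -0.12706457  0.16569159]
```

View pics/s5.png

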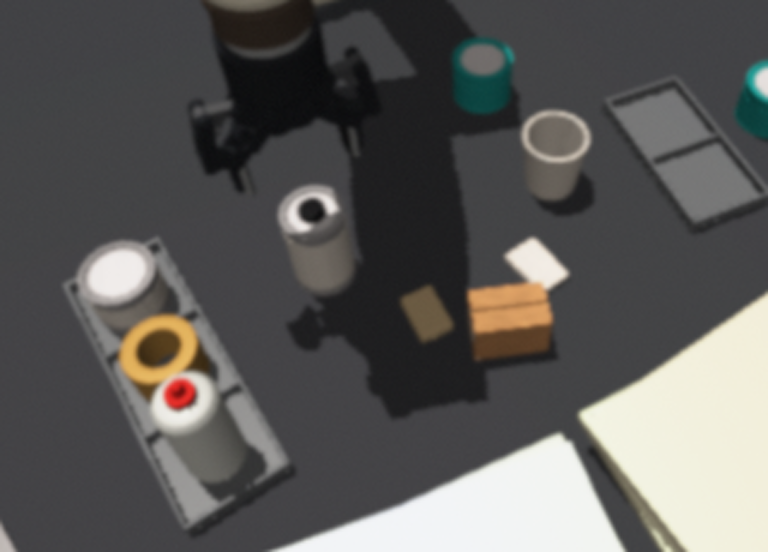

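In s5 the squat tin (120,275), tape (160,350) and bottle (190,400) stand in tray3. The jaws are above the tall tin (315,212). Descending 10.3 cm.

Call:
{"op": "play_rows", "data": {
  "motion": [
    {"translation": [0,0,2],"roll": 0,"fingers": -1},
    {"translation": [0,0,5],"roll": 0,"fingers": -1},
    {"translation": [0,0,7.5],"roll": 0,"fingers": -1},
    {"translation": [0,0,9.5],"roll": 0,"fingers": -1},
    {"translation": [0,0,10.3],"roll": 0,"fingers": -1},
    {"translation": [0,0,10.3],"roll": 0,"fingers": -1},
    {"translation": [0,0,10.3],"roll": 0,"fingers": -1},
    {"translation": [0,0,10.3],"roll": 0,"fingers": -0.2},
    {"translation": [0,0,10.3],"roll": 0,"fingers": 0.1},
    {"translation": [0,0,10.3],"roll": 0,"fingers": 1},
    {"translation": [0,0,10.3],"roll": 0,"fingers": 1},
    {"translation": [0,0,10.3],"roll": 0,"fingers": 1},
    {"translation": [0,0,10.3],"roll": 0,"fingers": 1},
    {"translation": [0,0,10.3],"roll": 0,"fingers": 1},
    {"translation": [0,0,10.3],"roll": 0,"fingers": 1}
  ]
}}

```text
clock: 24.77
eef_pos: [0.476, -0.1261, 0.0644]
tool_rot: [0.707, 0.707, 0.001, 0.002]
ft_force: [-0.3, 0.7, 4.6]
grip_width: 0.0589
```

Call:
{"op": "play_rows", "data": {
  "motion": [
    {"translation": [0,0,-0.5],"roll": 0,"fingers": 1},
    {"translation": [0,0,-2],"roll": 0,"fingers": 1},
    {"translation": [0,0,-4],"roll": 0,"fingers": 1},
    {"translation": [0,0,-7],"roll": 0,"fingers": 1},
    {"translation": [0,0,-10],"roll": 0,"fingers": 1},
    {"translation": [0,0,-13],"roll": 0,"fingers": 1},
    {"translation": [0,0,-15.5],"roll": 0,"fingers": 1},
    {"translation": [0,0,-16],"roll": 0,"fingers": 1},
    {"translation": [0,0,-16],"roll": 0,"fingers": 1},
    {"translation": [0,0,-16],"roll": 0,"fingers": 1}
  ]
}}

```text
clock: 25.6
eef_pos: [0.4735, -0.1258, 0.2211]
tool_rot: [0.707, 0.707, -0.0, -0.001]
ft_force: [0.3, -0.7, -5.5]
grip_width: 0.0585
```

Call:
{"op": "play_rows", "data": {
  "motion": [
    {"translation": [1.3,0.3,0],"roll": 0,"fingers": 1},
    {"translation": [3.9,0.8,0],"roll": 0,"fingers": 1},
    {"translation": [6.6,1.4,0],"roll": 0,"fingers": 1},
    {"translation": [9.3,2,0],"roll": 0,"fingers": 1},
    {"translation": [12,2.5,0],"roll": 0,"fingers": 1},
    {"translation": [14.7,3.1,0],"roll": 0,"fingers": 1},
    {"translation": [17.4,3.7,0],"roll": 0,"fingers": 1},
    {"translation": [20.1,4.2,0],"roll": 0,"fingers": 1},
    {"translation": [22.8,4.8,0],"roll": 0,"fingers": 1},
    {"translation": [25.5,5.4,0],"roll": 0,"fingers": 1},
    {"translation": [28.2,5.9,0],"roll": 0,"fingers": 1},
    {"translation": [30.9,6.5,0],"roll": 0,"fingers": 1},
    {"translation": [33.6,7.1,0],"roll": 0,"fingers": 1},
    {"translation": [36.3,7.6,0],"roll": 0,"fingers": 1},
    {"translation": [38.7,8.1,0],"roll": 0,"fingers": 1},
    {"translation": [40,8.4,0],"roll": 0,"fingers": 1},
    {"translation": [40.35,8.5,0],"roll": 0,"fingers": 1},
    {"translation": [40.35,8.5,0],"roll": 0,"fingers": 1},
    {"translation": [40.35,8.5,0],"roll": 0,"fingers": 1}
  ]
}}

```text
clock: 27.18
eef_pos: [0.5585, 0.2765, 0.2202]
tool_rot: [0.707, 0.707, -0.002, -0.0]
ft_force: [-0.6, -0.3, -3.9]
grip_width: 0.0587
```

Call:
{"op": "play_rows", "data": {
  "motion": [
    {"translation": [0,0,2],"roll": 0,"fingers": 1},
    {"translation": [0,0,5],"roll": 0,"fingers": 1},
    {"translation": [0,0,8],"roll": 0,"fingers": 1},
    {"translation": [0,0,11],"roll": 0,"fingers": 1},
    {"translation": [0,0,13],"roll": 0,"fingers": 1},
    {"translation": [0,0,13.8],"roll": 0,"fingers": 1},
    {"translation": [0,0,13.8],"roll": 0,"fingers": 1},
    {"translation": [0,0,13.8],"roll": 0,"fingers": 1},
    {"translation": [0,0,13.8],"roll": 0,"fingers": 1}
  ]
}}

```text
clock: 27.93
eef_pos: [0.5609, 0.2777, 0.0865]
tool_rot: [0.707, 0.707, 0.002, 0.001]
ft_force: [0.1, 0.7, -4.0]
grip_width: 0.0591
```

Call:
{"op": "play_rows", "data": {
  "motion": [
    {"translation": [0,0,0.5],"roll": 0,"fingers": 1},
    {"translation": [0,0,0.9],"roll": 0,"fingers": 1},
    {"translation": [0,0,1.0],"roll": 0,"fingers": 1},
    {"translation": [0,0,1.1],"roll": 0,"fingers": 1},
    {"translation": [0,0,1.2],"roll": 0,"fingers": 1},
    {"translation": [0,0,1.3],"roll": 0,"fingers": 1},
    {"translation": [0,0,1.4],"roll": 0,"fingers": 1},
    {"translation": [0,0,1.5],"roll": 0,"fingers": 1},
    {"translation": [0,0,1.6],"roll": 0,"fingers": 1},
    {"translation": [0,0,1.6],"roll": 0,"fingers": 1},
    {"translation": [0,0,1.6],"roll": 0,"fingers": 1}
  ]
}}

```text
clock: 28.85
eef_pos: [0.5595, 0.2776, 0.0686]
tool_rot: [0.707, 0.707, 0.0, 0.0]
ft_force: [-0.9, 0.5, -2.4]
grip_width: 0.059
```

Call:
{"op": "play_rows", "data": {
  "motion": [
    {"translation": [0,0,0.1],"roll": 0,"fingers": 1},
    {"translation": [0,0,0.15],"roll": 0,"fingers": 1},
    {"translation": [0,0,0.15],"roll": 0,"fingers": 1},
    {"translation": [0,0,0.15],"roll": 0,"fingers": 1}
  ]
}}

```text
clock: 29.18
eef_pos: [0.5596, 0.2776, 0.0685]
tool_rot: [0.707, 0.707, 0.001, 0.0]
ft_force: [-3.1, -1.3, 5.7]
grip_width: 0.0591
```

Call:
{"op": "play_rows", "data": {
  "motion": [
    {"translation": [0,0,0],"roll": 0,"fingers": -0.3},
    {"translation": [0,0,0],"roll": 0,"fingers": -0.5},
    {"translation": [0,0,0],"roll": 0,"fingers": -1},
    {"translation": [0,0,0],"roll": 0,"fingers": -1},
    {"translation": [0,0,0],"roll": 0,"fingers": -1},
    {"translation": [0,0,0],"roll": 0,"fingers": -1},
    {"translation": [0,0,-1],"roll": 0,"fingers": -1},
    {"translation": [0,0,-4],"roll": 0,"fingers": -1},
    {"translation": [0,0,-8],"roll": 0,"fingers": -1},
    {"translation": [0,0,-12],"roll": 0,"fingers": -1},
    {"translation": [0,0,-16],"roll": 0,"fingers": -1},
    {"translation": [0,0,-17.9],"roll": 0,"fingers": -1},
    {"translation": [0,0,-17.9],"roll": 0,"fingers": -1},
    {"translation": [0,0,-17.9],"roll": 0,"fingers": -1}
  ]
}}

```text
clock: 30.35
eef_pos: [0.5603, 0.278, 0.2484]
tool_rot: [0.707, 0.707, 0.002, 0.001]
ft_force: [-0.1, 0.3, -0.7]
grip_width: 0.0853
```

Call:
{"op": "play_rows", "data": {
  "motion": [
    {"translation": [-4,0.9,0],"roll": -7,"fingers": -1},
    {"translation": [-8,1.8,0],"roll": -14,"fingers": -1},
    {"translation": [-12,2.7,0],"roll": -21,"fingers": -1},
    {"translation": [-16,3.5,0],"roll": -28,"fingers": -1},
    {"translation": [-20,4.4,0],"roll": -35,"fingers": -1},
    {"translation": [-24,5.3,0],"roll": -42,"fingers": -1},
    {"translation": [-27.8,6.15,0],"roll": -49,"fingers": -1},
    {"translation": [-27.8,6.15,0],"roll": -56,"fingers": -1},
    {"translation": [-27.8,6.15,0],"roll": -63,"fingers": -1},
    {"translation": [-27.8,6.15,0],"roll": -69.5,"fingers": -1},
    {"translation": [-27.8,6.15,0],"roll": -69.5,"fingers": -1},
    {"translation": [-27.8,6.15,4],"roll": -69.5,"fingers": -1},
    {"translation": [-27.8,6.15,8],"roll": -69.5,"fingers": -1},
    {"translation": [-27.8,6.15,12],"roll": -69.5,"fingers": -1},
    {"translation": [-27.8,6.15,12],"roll": -69.5,"fingers": -1},
    {"translation": [-27.8,6.15,12],"roll": -69.5,"fingers": -1},
    {"translation": [-27.8,6.15,12],"roll": -69.5,"fingers": -1}
  ]
}}

```text
clock: 31.77
eef_pos: [0.6217, -0.0002, 0.1273]
tool_rot: [0.178, 0.984, 0.0, 0.001]
ft_force: [0.5, 0.1, 0.1]
grip_width: 0.0853
```

```bash
python3 - <<'E'
from h import *
c=snap('scene'); cv2.imwrite('pics/s6.png',cv2.resize(c['pixels'][100:300,200:420,::-1],None,fx=2.8,fy=2.8,interpolation=cv2.INTER_CUBIC))
o=bot.get_obs();print(o['ft_force'],o['eef_pos'],o['tool_rot'],o['joint_pos'])
E
```

```text
[ 0.58855383 -0.11273325  1.58584767] [ 6.22784994e-01 -2.97409760e-04  1.28633207e-01] [1.78404528e-01 9.83954560e-01 3.80601703e-04 2.25921709e-03] [-4.51958729e-04  5.46590863e-01  1.53325294e-01  1.17294898e+00
 -5.50487929e-05 -1.21251801e+00]
```

View pics/s6.png

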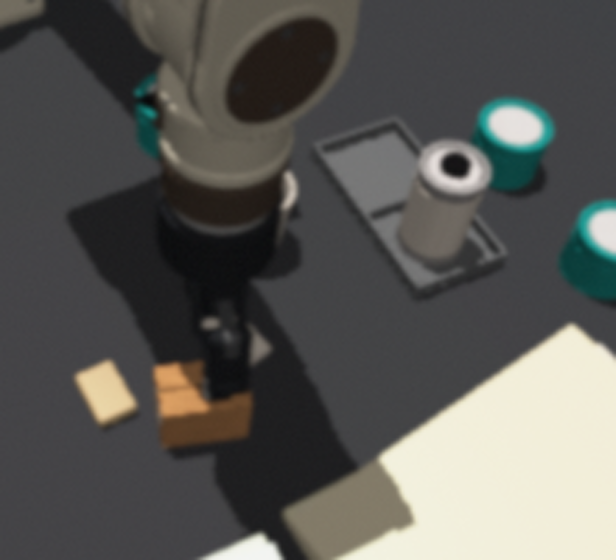

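In s6 the tall tin stands in tray2's far pocket (440,205). The jaws straddle the carton's short sides (205,400).

Call:
{"op": "play_rows", "data": {
  "motion": [
    {"translation": [0,0,2],"roll": 0,"fingers": -1},
    {"translation": [0,0,4.5],"roll": 0,"fingers": -1},
    {"translation": [0,0,7],"roll": 0,"fingers": -1},
    {"translation": [0,0,8.7],"roll": 0,"fingers": -1},
    {"translation": [0,0,9.3],"roll": 0,"fingers": -1},
    {"translation": [0,0,9.3],"roll": 0,"fingers": -1},
    {"translation": [0,0,9.3],"roll": 0,"fingers": -1},
    {"translation": [0,0,9.3],"roll": 0,"fingers": -0.4},
    {"translation": [0,0,9.3],"roll": 0,"fingers": -0.1},
    {"translation": [0,0,9.3],"roll": 0,"fingers": 0.1},
    {"translation": [0,0,9.3],"roll": 0,"fingers": 0.3},
    {"translation": [0,0,9.3],"roll": 0,"fingers": 1},
    {"translation": [0,0,9.3],"roll": 0,"fingers": 1},
    {"translation": [0,0,9.3],"roll": 0,"fingers": 1},
    {"translation": [0,0,9.3],"roll": 0,"fingers": 1},
    {"translation": [0,0,9.3],"roll": 0,"fingers": 1}
  ]
}}

```text
clock: 33.15
eef_pos: [0.6218, -0.0004, 0.0343]
tool_rot: [0.178, 0.984, 0.0, 0.001]
ft_force: [0.0, -1.0, 6.9]
grip_width: 0.0433
```

Call:
{"op": "play_rows", "data": {
  "motion": [
    {"translation": [0,0,-0.5],"roll": 0,"fingers": 1},
    {"translation": [0,0,-2],"roll": 0,"fingers": 1},
    {"translation": [0,0,-4],"roll": 0,"fingers": 1},
    {"translation": [0,0,-7],"roll": 0,"fingers": 1},
    {"translation": [0,0,-10],"roll": 0,"fingers": 1},
    {"translation": [0,0,-13],"roll": 0,"fingers": 1},
    {"translation": [0,0,-16],"roll": 0,"fingers": 1},
    {"translation": [0,0,-18],"roll": 0,"fingers": 1},
    {"translation": [0,0,-18],"roll": 0,"fingers": 1},
    {"translation": [0,0,-18],"roll": 0,"fingers": 1}
  ]
}}

```text
clock: 33.98
eef_pos: [0.6213, -0.0005, 0.2136]
tool_rot: [0.178, 0.984, 0.0, 0.001]
ft_force: [-0.1, -0.3, -2.9]
grip_width: 0.0432
```

Call:
{"op": "play_rows", "data": {
  "motion": [
    {"translation": [0.9,0.8,0],"roll": 3,"fingers": 1},
    {"translation": [2.9,2.5,0],"roll": 9,"fingers": 1},
    {"translation": [4.9,4.3,0],"roll": 15,"fingers": 1},
    {"translation": [6.9,6,0],"roll": 21,"fingers": 1},
    {"translation": [8.9,7.8,0],"roll": 27,"fingers": 1},
    {"translation": [10.9,9.5,0],"roll": 33,"fingers": 1},
    {"translation": [12.9,11.3,0],"roll": 39,"fingers": 1},
    {"translation": [14.9,13,0],"roll": 45,"fingers": 1},
    {"translation": [16.9,14.7,0],"roll": 51,"fingers": 1},
    {"translation": [18.9,16.5,0],"roll": 57,"fingers": 1},
    {"translation": [20.9,18.2,0],"roll": 63,"fingers": 1},
    {"translation": [22.9,20,0],"roll": 68,"fingers": 1},
    {"translation": [24,20.9,0],"roll": 72,"fingers": 1},
    {"translation": [24.3,21.2,0],"roll": 73.1,"fingers": 1},
    {"translation": [24.3,21.2,0],"roll": 73.1,"fingers": 1},
    {"translation": [24.3,21.2,0],"roll": 73.1,"fingers": 1},
    {"translation": [24.3,21.2,0],"roll": 73.1,"fingers": 1}
  ]
}}

```text
clock: 35.4
eef_pos: [0.4671, 0.2824, 0.2113]
tool_rot: [0.729, 0.684, -0.001, -0.0]
ft_force: [0.2, -1.1, -1.2]
grip_width: 0.0429
```

Call:
{"op": "play_rows", "data": {
  "motion": [
    {"translation": [0,0,2],"roll": 0,"fingers": 1},
    {"translation": [0,0,5],"roll": 0,"fingers": 1},
    {"translation": [0,0,8],"roll": 0,"fingers": 1},
    {"translation": [0,0,11],"roll": 0,"fingers": 1},
    {"translation": [0,0,13],"roll": 0,"fingers": 1},
    {"translation": [0,0,14],"roll": 0,"fingers": 1},
    {"translation": [0,0,14],"roll": 0,"fingers": 1},
    {"translation": [0,0,14],"roll": 0,"fingers": 1},
    {"translation": [0,0,14],"roll": 0,"fingers": 1}
  ]
}}

```text
clock: 36.15
eef_pos: [0.4689, 0.2837, 0.0743]
tool_rot: [0.729, 0.684, 0.001, 0.0]
ft_force: [0.2, -0.8, -1.8]
grip_width: 0.0434
```

```bash
python3 - <<'E'
from h import *
c=snap('scene'); cv2.imwrite('pics/s7.png',cv2.resize(c['pixels'][90:270,240:420,::-1],None,fx=3.2,fy=3.2,interpolation=cv2.INTER_CUBIC))
o=bot.get_obs();print(o['ft_force'],o['eef_pos'],o['tool_rot'])
E
```

```text
[-0.18968612  0.40164293 -1.91741388] [0.4690641  0.28385656 0.07467121] [7.29174584e-01 6.84325218e-01 1.80595481e-03 4.00359007e-04]
```

View pics/s7.png

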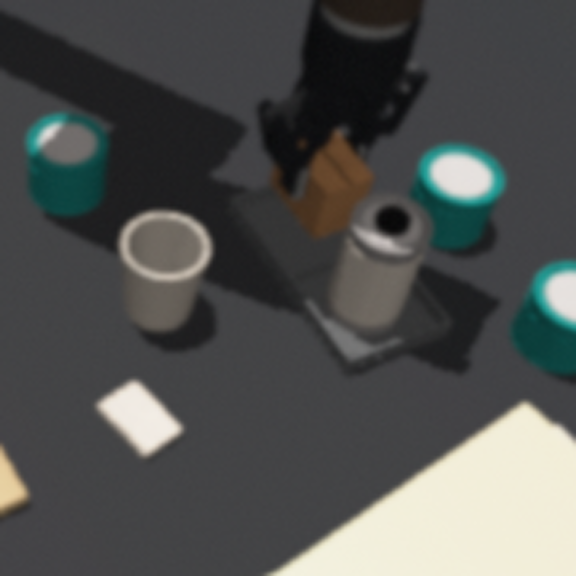

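In s7 the carton (330,190) hangs over tray2's near pocket, square with the tray. Lowering it.

Call:
{"op": "play_rows", "data": {
  "motion": [
    {"translation": [0,0,1],"roll": 0,"fingers": 1},
    {"translation": [0,0,2],"roll": 0,"fingers": 1},
    {"translation": [0,0,2.7],"roll": 0,"fingers": 1},
    {"translation": [0,0,2.9],"roll": 0,"fingers": 1},
    {"translation": [0,0,3.0],"roll": 0,"fingers": 1},
    {"translation": [0,0,3.1],"roll": 0,"fingers": 1},
    {"translation": [0,0,3.2],"roll": 0,"fingers": 1},
    {"translation": [0,0,3.3],"roll": 0,"fingers": 1},
    {"translation": [0,0,3.4],"roll": 0,"fingers": 1},
    {"translation": [0,0,3.5],"roll": 0,"fingers": 1},
    {"translation": [0,0,3.5],"roll": 0,"fingers": 1},
    {"translation": [0,0,3.5],"roll": 0,"fingers": 1}
  ]
}}

```text
clock: 37.2
eef_pos: [0.4677, 0.2834, 0.0383]
tool_rot: [0.729, 0.684, 0.0, 0.0]
ft_force: [-0.6, 0.3, 1.7]
grip_width: 0.043
```

Contact at the expected height, so I'll release, rise and move back toward the start side, out of the view.

Call:
{"op": "play_rows", "data": {
  "motion": [
    {"translation": [0,0,0],"roll": 0,"fingers": 0.2},
    {"translation": [0,0,0],"roll": 0,"fingers": 0},
    {"translation": [0,0,0],"roll": 0,"fingers": -0.5},
    {"translation": [0,0,0],"roll": 0,"fingers": -1},
    {"translation": [0,0,0],"roll": 0,"fingers": -1},
    {"translation": [0,0,0],"roll": 0,"fingers": -1},
    {"translation": [0,0,-1],"roll": 0,"fingers": -1},
    {"translation": [0,0,-4],"roll": 0,"fingers": -1},
    {"translation": [0,0,-8],"roll": 0,"fingers": -1},
    {"translation": [0,0,-12],"roll": 0,"fingers": -1},
    {"translation": [0,0,-16],"roll": 0,"fingers": -1},
    {"translation": [0,0,-21],"roll": 0,"fingers": -1},
    {"translation": [4,-6,-21],"roll": 0,"fingers": -1},
    {"translation": [8,-14,-21],"roll": 0,"fingers": -1},
    {"translation": [16,-28,-21],"roll": 0,"fingers": -1},
    {"translation": [16,-28,-21],"roll": 0,"fingers": -1},
    {"translation": [16,-28,-21],"roll": 0,"fingers": -1},
    {"translation": [16,-28,-21],"roll": 0,"fingers": -1},
    {"translation": [16,-28,-21],"roll": 0,"fingers": -1},
    {"translation": [16,-28,-21],"roll": 0,"fingers": -1}
  ]
}}

```text
clock: 38.87
eef_pos: [0.1955, 0.4618, 0.2488]
tool_rot: [0.728, 0.685, 0.0, -0.001]
ft_force: [-0.4, 0.2, 0.9]
grip_width: 0.0854
```

```bash
python3 - <<'E'
from h import *
c=snap('scene'); cv2.imwrite('pics/s8.png',cv2.resize(c['pixels'][90:340,60:420,::-1],None,fx=2.2,fy=2.2,interpolation=cv2.INTER_CUBIC))
c=snap('top'); cv2.imwrite('pics/t8.png',cv2.resize(c['pixels'][95:245,130:400,::-1],None,fx=2.9,fy=2.9,interpolation=cv2.INTER_CUBIC))
o=bot.get_obs();print(o['clock'],o['ft_force'],o['eef_pos'])
E
```

```text
38.9667 [ 0.02089212  1.46096605 -0.45383031] [0.19442596 0.462676   0.24864181]
```

View pics/s8.png

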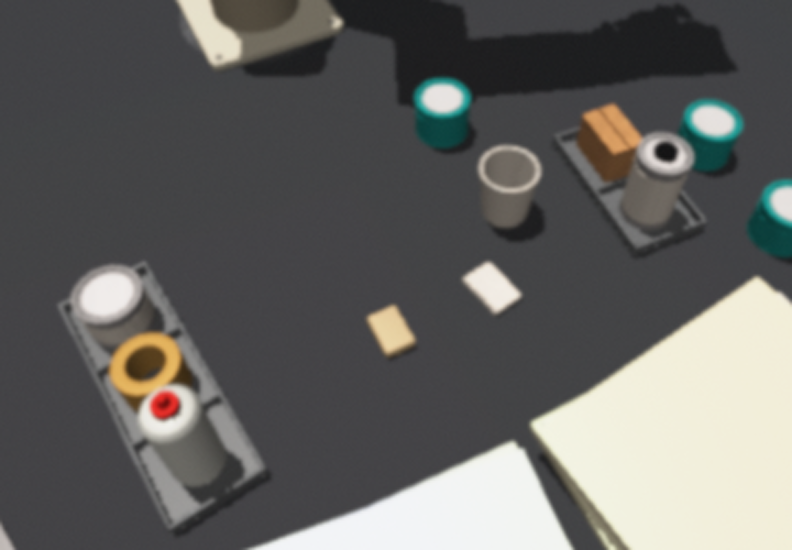

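View pics/t8.png

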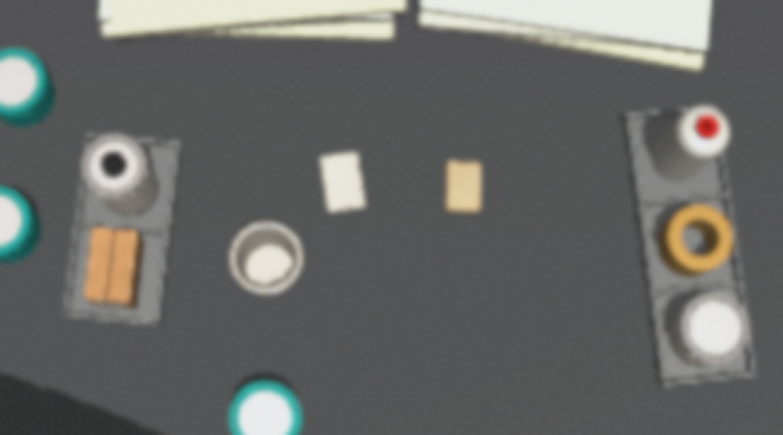

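```bash
python3 - <<'E'
from h import *
c=load('top')
for n,p,z,tc,a in [('squat',(711,327),.059,(.516,-.29),7.6),('tape',(697,239),.054,(.516,-.29),7.6),('bottle',(707,127),.132,(.516,-.29),7.6),('tall',(114,164),.11,(.513,.281),-3.6),('carton',(113,266),.059,(.513,.281),-3.6),('mug',(266,258),.075,None,0),('block',(464,186),.014,None,0)]:
    w=px2w(c,130+(p[0]+.5)/2.9-.5,95+(p[1]+.5)/2.9-.5,z)[:2]
    if tc:
        d=w-tc;a=np.radians(a);print(n,w.round(4),'tray xy mm',(1e3*np.array([d@[np.cos(a),np.sin(a)],d@[-np.sin(a),np.cos(a)]])).round(1))
    else: print(n,w.round(4))
E
```

```text
squat [ 0.4257 -0.298 ] tray xy mm [-90.5   4. ]
tape [ 0.5129 -0.2866] tray xy mm [-2.6  3.8]
bottle [ 0.605  -0.2766] tray xy mm [90.   1.5]
tall [0.5564 0.277 ] tray xy mm [43.6 -1.3]
carton [0.4679 0.2811] tray xy mm [-45.   -2.7]
mug [0.4775 0.133 ]
block [ 0.5672 -0.0595]
```

```bash
python3 -c "
from workcell import bot
print(bot.job_done())"
```

```text
the job is handed in; nothing more can be done
None
```

Both kits are made up and the job is handed in, at about 39 s on the robot's clock. The hand-in gave no verdict.

- **Tray3:** the bottle is in the far pocket, the tape in the middle and the grey squat tin in the near one.
- **Tray2:** the tall tin is in the far pocket and the carton in the near one.

**Placing:** each thing was lowered in steps of about 1 mm until the wrist force rose, then released. The forces I read stayed under 10 N.

**Last checks:** in the final scene and top pictures all five stand upright, each within about 5 mm of its pocket centre. The mug and the rubber block measure within 1 mm of where they started, and the gripper was clear and open.

**Disagreements:**
- The measured TCP settled 2–3 mm above the commanded height while gripping, so I used the measured heights for placing.
- The tape and squat tin measure about 4 mm off centre across tray3, although the gripper was within about 1 mm of centre when it let go. I put most of that down to pixel-reading error, and both still fit inside their pockets.

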